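# Deal out the shoe heels and shut the heel case

## Robot

A 6-joint arm with a two-finger parallel gripper is mounted at the origin on a cart in front of the work surface, level with it; the furniture and walls round the work are solid. World frame = base frame: x ahead of the robot, y to its left, z up, the work surface at z = 0. Lengths are in m, angles in degrees, forces in N, time in s.
With the tool pointing down it reaches from about 0.325 to 0.775 m from the base axis. Payload 5.5 kg.
Tool frame: the origin (TCP) lies at the centre of the arm's flange, where the gripper is bolted on; the fingertips stand 182 mm ahead of it and the grasp point (between the pads) lies 163 mm ahead of it; z points along the fingers, y is the line along which they close (so a half turn about z gives the same grasp; the last joint's range is limited). The gripper opens to 88 mm and grips with 3 to 60 N. Pads are 20 mm wide; open, the fingers measure 115 mm over their backs; the gripper's body (75 mm by 178 mm) begins 61 mm behind the grasp point.
Start: joints at [-70.629, 5.22, 70.514, -0, 104.267, -3.249], TCP at [0.231, -0.554, 0.405] pointing down, gripper open.
Joint ranges: [-164.24, 164.24], [-49.07, 125.15], [9.68, 141.18], [-86.29, 266.29], [3.28, 154.24], [-151.56, 151.56]. Speed limits (degrees/s): [147.25, 147.25, 172.46, 180, 180, 180].

## Interface

Orientations are given as [roll, pitch, yaw] about the fixed x, y, z axes, in that order (R = Rz(yaw) Ry(pitch) Rx(roll)).
In Python, from station import r gives the robot as it stands. The module is installed in compiled form; this text tells all that it offers. Calls block until the motion is done:
- r.reach(position, orientation): joint-space move of the TCP to a pose.
- r.servo_line(position, rotation=None, speed=0.15): straight line of the TCP; rotation=None keeps the orientation; speed is the mean speed in m/s.
- r.move_joints(angles): joint-space move.
- r.let_go() and r.grab(squeeze=None): open the fingers fully, or close them until they stop; squeeze is the grip in N (None keeps the last).
- r.wait(seconds).
- r.inverse_kinematics(position, orientation): joint angles nearest the present ones, or None.
- r.sense(): the state.
- r.snapshot(name): name is "scene" or "side" or "wrist"; returns a dict with "frame" (420x560x3 uint8, red, green, blue), "fx", "fy", "cx", "cy" (pixels), "dist_coeffs" ([k1, k2, p1, p2, k3] as OpenCV has them; the pictures are not rectified), "R" (3x3) and "t" (3): a world point X has camera coordinates R X + t. Camera axes: x right, y down, z forward; pixel columns grow to the right and rows downward; lengths in m; the calibration is good to about 2 mm. A picture is of the moment at which its call begins. There is no depth.
A pose or a line that the arm cannot do raises r.IKError and nothing moves.
- r.hand_in(): hands the job in; it is judged then, once.
The state is a dict: "clock": time; "joints": joint angles; "joint_vel": joint speeds; "joint_torque": joint torques, N m; "tcp_pos": TCP position; "orientation": TCP orientation; "contact_force": force on the tool from outside, world axes, zero at the start; "torque": the same for the moment, N m; "opening": finger opening in m; "gripper_force": force on a finger pad.
Only numpy, scipy, OpenCV 4.12 (cv2) and the standard library are available. Lean on these libraries where they do the work, as an engineer would, in place of code of your own. Each camera call takes 0.05 s, during which the arm holds its last target. There are 200 camera calls.

## Task

Carry on the deal that was broken off: deal the four shoe heels from the table into the three trays of the open case, one per tray in turn so that no tray gets its second heel while another is still empty, until every tray holds two, all lying flat with the rubber side down; leave the two already dealt in their trays. Then push the knuckle of the locked lid stay down so that the stay folds, and lower the lid gently until it is fully shut, leaving the other things on the table where they are.

Things in the scene. Friction and masses are not known exactly. Their poses are not given: they have to be found in the camera images.
- heel_case: plywood case, 200 deep (its x) by 334 wide (its y), rim 45 mm above the table; fixed to the table. Origin: centre of the underside; +x points to the hinged rear side, +y to the left seen from the robot. Walls 9 mm. Three grey trays fill it side by side. The lid stands open at the rear. The lid stay is on the outside of the left (+y) wall, 16 mm off it: two flat steel links, 91 and 131 mm between pins.
- tray_1: grey plastic tray in the case, fixed; 180 (x) by 103 mm (y) outside, walls 2 mm thick and 18 mm high, inner floor 2 mm above its origin. Origin: centre of its underside, 10 mm above the table, axes as the case's. Holds heel_a at the start, in its rear half (heel origin 25 to 45 mm behind the tray origin). Left, middle or right place varies.
- tray_2: as tray_1, another place. Holds heel_b at the start, likewise in its rear half.
- tray_3: as tray_1, another place. Empty at the start.
- heel_a: stacked-leather shoe heel with rounded back, black rubber layer underneath; 58 mm long (x), 48 mm wide (y), 42 mm high, about 90 g. Origin: centre of the rubber underside; +x points to the flat front face, the flat sides face +y and -y, z up. Already dealt, in tray_1: stays there.
- heel_b: stacked-leather shoe heel with rounded back, black rubber layer underneath; 58 mm long (x), 48 mm wide (y), 42 mm high, about 90 g. Origin: centre of the rubber underside; +x points to the flat front face, the flat sides face +y and -y, z up. Already dealt, in tray_2: stays there.
- heel_c: stacked-leather shoe heel with rounded back, black rubber layer underneath; 58 mm long (x), 48 mm wide (y), 42 mm high, about 90 g. Origin: centre of the rubber underside; +x points to the flat front face, the flat sides face +y and -y, z up. Lies on the table to the right of the case, to be dealt; all six heels are alike.
- heel_d: stacked-leather shoe heel with rounded back, black rubber layer underneath; 58 mm long (x), 48 mm wide (y), 42 mm high, about 90 g. Origin: centre of the rubber underside; +x points to the flat front face, the flat sides face +y and -y, z up. Lies on the table to the right of the case, to be dealt; all six heels are alike.
- heel_e: stacked-leather shoe heel with rounded back, black rubber layer underneath; 58 mm long (x), 48 mm wide (y), 42 mm high, about 90 g. Origin: centre of the rubber underside; +x points to the flat front face, the flat sides face +y and -y, z up. Lies on the table to the right of the case, to be dealt; all six heels are alike.
- heel_f: stacked-leather shoe heel with rounded back, black rubber layer underneath; 58 mm long (x), 48 mm wide (y), 42 mm high, about 90 g. Origin: centre of the rubber underside; +x points to the flat front face, the flat sides face +y and -y, z up. Lies on the table to the right of the case, to be dealt; all six heels are alike.
- lid (a joint): opening of the lid: 0 as found (open, 0.09 rad back past upright, locked by the stay), grows as the lid comes down, 1.66 when fully shut. Friction in the hinge (0.4 N m) holds the lid at any angle once the stay is broken; it has to be pushed all the way.
- lid_hinge (a point): middle of the hinge line of the lid, at the rear top edge of the case; the line runs along the case's y. This point turns with the lid.
- lid_edge (a point): middle of the lid's free edge, on its outer face, 200 mm from the hinge and 22 mm off the hinge plane on the outer side. The lid is 334 wide, 200 long, 22 mm deep, 0.32 kg, with a small finger lip 11 mm beyond the edge. Open, its outer face looks to the rear; shut, it is the top of the case, 67 mm above the table.
- stay (a joint): turn of the stay's lower link: 0 as found (locked, 0.07 rad over centre against its stop), grows as the knuckle is pushed down, dead centre at 0.07; past that the stay is broken and pulls the lid down with it; 0.63 with the lid shut. It holds against pushing on the lid, but 4 to 10 N down on the knuckle breaks it.
- knuckle (a point): centre of the black thumb roller (18 mm diameter, 18 mm long, axis along the case's y) on the stay's knuckle, outside the left side of the case; push it down. As found 118 mm above the table and 60 mm in front of the hinge line. The knuckle turns with the lower link about a pivot 131 mm from it, towards the robot, 33 mm above the table.
- pen_1: white felt pen, 135 mm long, 16 mm thick, lying among the heels; bystander.
- awl: awl with wooden handle, 135 mm; bystander.
- size_stamp_1: wooden hand stamp, 30x40x65 mm, standing; bystander.
- size_stamp_2: wooden hand stamp, 30x40x65 mm, standing; bystander.
- scissors_1: scissors, 199 mm, lying; bystander.
Mind the look-alikes: they are no part of the job. What is shaped like the heel_c but yellow is not meant. What is shaped like the heel_d but turquoise is not meant.

How it is judged:
By the outcome, as a careful person would: the job done as asked, in the order asked, and still so for the second after the job is handed in, with the robot touching nothing.
It also fails if it takes over 72 s, if anything falls off the work surface, if the arm or the gripper's body presses on something with over 40 N, if the wrist force passes 120 N, or if a joint passes its speed limit or range.

## Working session

There is one attempt and no reset: what is moved stays moved. The work goes in short steps, each a Python script; the robot and the scene stay as the last script left them, time stands still between calls to the robot, and variables do not carry over. Pictures are saved under pics/ and viewed, at most 11 in all, crops included, and the job is handed in when it is done.

```bash
mkdir -p pics; python3 - <<'E'
from station import r
import cv2,numpy as np,pickle
d={}
for n in("scene","side","wrist"):
    s=r.snapshot(n);d[n]=s;cv2.imwrite(f"pics/{n}0.png",s["frame"][:,:,::-1])
    print(n,s["fx"],s["cx"],s["cy"],s["dist_coeffs"],(-s["R"].T@s["t"]).round(3))
pickle.dump(d,open("d0.pkl","wb"))
print(r.sense())
E
```

```text
scene 383.0483354180131 273.68952211376376 207.97467653214204 [-0.03527626  0.          0.          0.          0.        ] [ 0.129 -0.978  1.174]
side 480.1874738456812 283.1396000763866 205.45151557052534 [-0.09962044  0.          0.          0.          0.        ] [-0.563 -0.252  1.195]
wrist 302.68337372498934 282.95819295903925 205.9663196206571 [0.01659361 0.         0.         0.         0.        ] [ 0.297 -0.525  0.383]
{'clock': 0.15, 'joints': array([-7.06268043e+01,  5.25521045e+00,  7.05655135e+01, -2.86566703e-04,
        1.04266937e+02, -3.24800942e+00]), 'joint_vel': array([-0.07551403, -0.08928147, -0.27505111, -0.05571252, -0.00136919,
       -0.09302417]), 'joint_torque': array([ 3.43837564e-03, -4.47043705e+01, -4.06907701e+01,  7.00101745e-02,
        2.74793291e-02, -9.27387669e-05]), 'tcp_pos': array([ 0.23080487, -0.55389223,  0.40375049]), 'orientation': array([-1.79912464e+02, -4.68932926e-03,  2.26211312e+01]), 'contact_force': array([-0.08518885, -0.67288253, -0.6033014 ]), 'torque': array([-0.01791005,  0.01418906,  0.00243735]), 'gripper_force': 0.0, 'opening': 0.08792381890698452}
```

View pics/scene0.png

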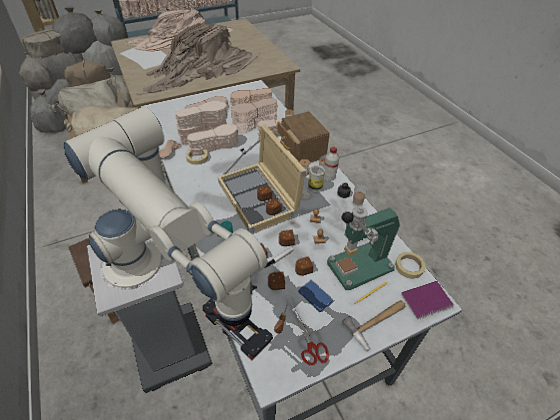

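View pics/side0.png

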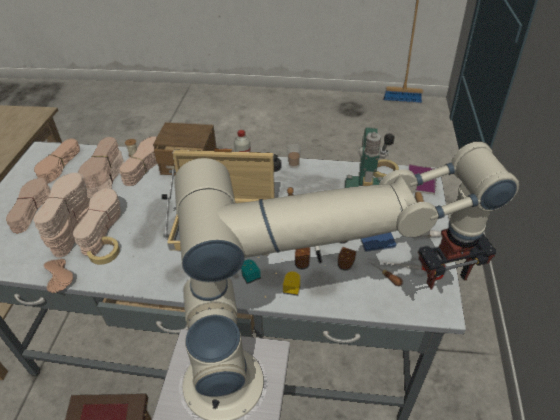

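View pics/wrist0.png

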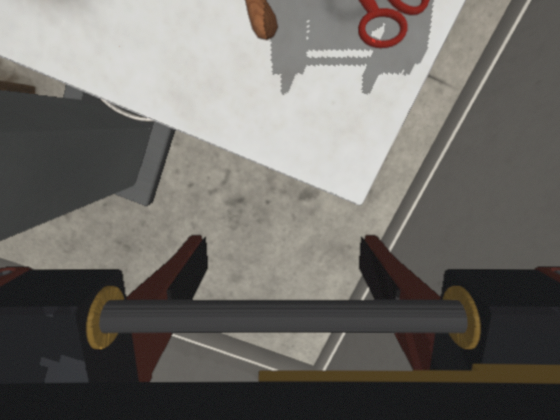

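The scene view shows brown heels on the table at about (287,238), (305,266) and (277,280), with a fourth hidden by the arm. There are two heels in the case at (265,192) and (273,206). The side view shows turquoise (250,271) and yellow (292,284) look-alikes. I'll cast rays for rough positions, then look from above.

```bash
cat > h.py <<'E'
import cv2,numpy as np,pickle
def ray(s,uv):
    K=np.array([[s["fx"],0,s["cx"]],[0,s["fy"],s["cy"]],[0,0,1.]])
    p=cv2.undistortPoints(np.array(uv,float).reshape(-1,1,2),K,np.array(s["dist_coeffs"])).reshape(-1,2)
    D=np.c_[p,np.ones(len(p))]@s["R"]; return -s["R"].T@s["t"],D
def plane(s,uv,z):
    o,D=ray(s,uv); return o+D*((z-o[2])/D[:,2])[:,None]
def proj(s,X):
    K=np.array([[s["fx"],0,s["cx"]],[0,s["fy"],s["cy"]],[0,0,1.]])
    return cv2.projectPoints(np.array(X,float).reshape(-1,3),cv2.Rodrigues(s["R"])[0],s["t"],K,np.array(s["dist_coeffs"]))[0].reshape(-1,2)
def snap(r,n,tag):
    s=r.snapshot(n);cv2.imwrite(f"pics/{tag}.png",s["frame"][:,:,::-1]);pickle.dump(s,open(tag+".pkl","wb"));return s
E
python3 - <<'E'
from station import r
from h import *
s=pickle.load(open("d0.pkl","rb"))
print(plane(s["scene"],[(287,238),(305,266),(277,280),(265,250)],.03).round(3))
print(plane(s["scene"],[(265,192),(273,206)],.04).round(3), "rim",plane(s["scene"],[(219,180),(243,222),(299,210)],.045).round(3))
print(plane(s["side"],[(302,260),(347,259),(250,271),(292,284)],.03).round(3))
r.reach([.43,-.25,.43],[180,0,0])
print(r.sense()["clock"],r.sense()["joints"].round(1)); a=snap(r,"wrist","w1")
r.reach([.40,.08,.43],[180,0,0])
print(r.sense()["clock"],r.sense()["joints"].round(1)); a=snap(r,"wrist","w2")
im=np.vstack([cv2.imread("pics/w1.png")[:300],cv2.imread("pics/w2.png")[:300]]);cv2.imwrite("pics/w12.png",im)
E
```

```text
[[ 0.567 -0.155  0.03 ]
 [ 0.57  -0.299  0.03 ]
 [ 0.453 -0.311  0.03 ]
 [ 0.467 -0.173  0.03 ]]
[[0.588 0.103 0.04 ]
 [0.585 0.014 0.04 ]] rim [[ 0.433  0.25   0.045]
 [ 0.439 -0.022  0.045]
 [ 0.67  -0.055  0.045]]
[[ 0.424 -0.164  0.03 ]
 [ 0.444 -0.306  0.03 ]
 [ 0.361 -0.008  0.03 ]
 [ 0.326 -0.144  0.03 ]]
1.5167 [-34.2 -10.2  82.9  -0.  107.3  55.9]
2.825 [  6.4 -24.   94.   -0.  110.   96.5]
```

View pics/w12.png

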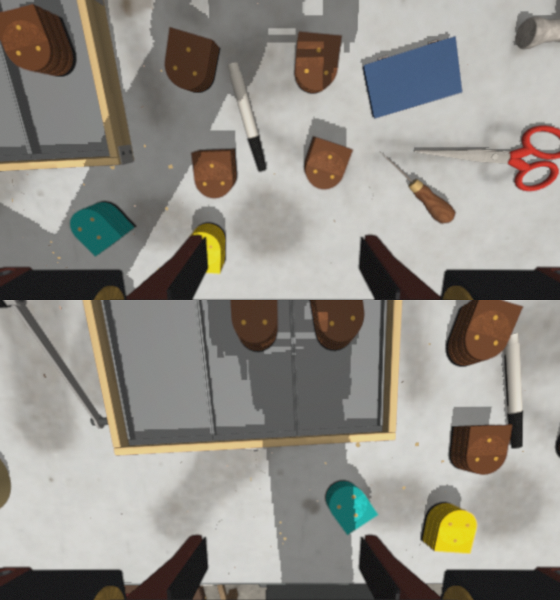

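```bash
python3 - <<'E'
from h import *
im=cv2.imread("pics/w1.png")
cv2.imwrite("pics/c1.png",cv2.resize(im[15:210,150:370],None,fx=3,fy=3,interpolation=cv2.INTER_CUBIC))
im=cv2.imread("pics/w2.png")
cv2.imwrite("pics/c2.png",cv2.resize(im[0:170,0:420],None,fx=1.9,fy=1.9*1.0,interpolation=cv2.INTER_CUBIC))
s=pickle.load(open("w2.pkl","rb")); print(s["R"].round(3),(-s["R"].T@s["t"]).round(3))
print(plane(s,[(117,150),(395,137),(87,0),(402,0)],.045).round(3))
E
```

```text
[[-0.    -1.     0.002]
 [-0.964  0.001  0.265]
 [-0.265 -0.002 -0.964]] [0.472 0.08  0.41 ]
[[ 0.441  0.275  0.045]
 [ 0.456 -0.052  0.045]
 [ 0.594  0.283  0.045]
 [ 0.595 -0.045  0.045]]
```

View pics/c1.png

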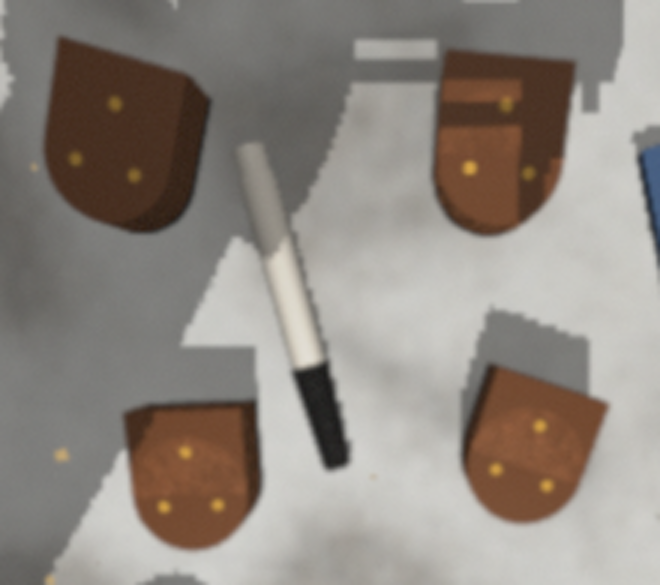

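View pics/c2.png

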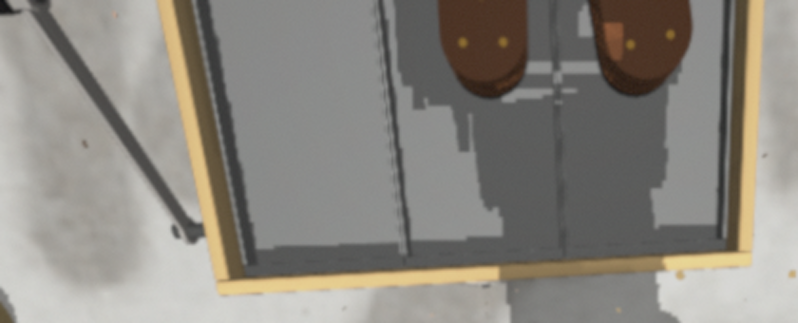

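```bash
cat > meas.py <<'E'
from h import *
s1=pickle.load(open("w1.pkl","rb"));s2=pickle.load(open("w2.pkl","rb"))
cr=lambda p:np.array(p,float)/3+[150,15]
N=dict(H1=[(115,103),(75,158),(134,175)],H2=[(506,103),(470,168),(528,173)],H3=[(185,452),(164,506),(218,505)],H4=[(540,426),(496,469),(547,485)])
C=dict(H1=[(60,37),(188,76)],H2=[(447,50),(575,62)],H4=[(493,367),(608,404)])
W={k:plane(s1,cr(v),.042)[:,:2] for k,v in N.items()}
def fit(A,B): # rigid A->B
    a=A-A.mean(0);b=B-B.mean(0);th=np.arctan2((a[:,0]*b[:,1]-a[:,1]*b[:,0]).sum(),(a*b).sum())
    R=np.array([[np.cos(th),-np.sin(th)],[np.sin(th),np.cos(th)]]);return R,B.mean(0)-R@A.mean(0),np.degrees(th)
M=[]
for k,v in C.items():
    c=plane(s1,cr(v),.042)[:,:2];R,t,th=fit(np.array([[.029,.024],[.029,-.024]]),c)
    m=(W[k]-t)@R;M.append(m);print(k,"corner fit",t.round(4),round(th,1),"w",np.linalg.norm(c[0]-c[1]).round(4),m.round(4).tolist())
m=np.mean(M,0);m[0,1]=0;m[1:,0]=m[1:,0].mean();a=(m[1,1]-m[2,1])/2;m[1,1],m[2,1]=a,-a
H={k:(lambda f:(f[1],f[2]))(fit(m,W[k])) for k in W}
for k,v in H.items():print(k,v[0].round(4),round(v[1],1))
c=plane(s2,np.array([(219,294),(750,265)])/1.9,.045)[:,:2];e=(c[0]-c[1]);yaw=np.arctan2(-e[0],e[1])
Rc=np.array([[np.cos(yaw),-np.sin(yaw)],[np.sin(yaw),np.cos(yaw)]]);oc=c.mean(0)+Rc@[.1,0]
print("case",oc.round(4),np.degrees(yaw).round(2),"w",np.linalg.norm(e).round(4))
cf=lambda P:(P[:,:2]-oc)@Rc
print("heel sides",cf(plane(s2,np.array([(440,40),(527,40),(592,20),(692,20)])/1.9,.054)).round(3).tolist())
print("walls in case fr",cf(np.array([W[k].mean(0) for k in W])).round(3).tolist())
pickle.dump((H,oc,yaw),open("m.pkl","wb"))
E
python3 meas.py
```

```text
H1 corner fit [ 0.566  -0.1439] -15.2 w 0.0466 [[0.0132, 0.0006], [-0.0089, 0.0116], [-0.0088, -0.0105]]
H2 corner fit [ 0.5656 -0.2886] -4.8 w 0.0465 [[0.0137, 0.0], [-0.0091, 0.0108], [-0.009, -0.0109]]
H4 corner fit [ 0.4502 -0.3022] -17.3 w 0.0485 [[0.0127, -0.0013], [-0.0089, 0.0099], [-0.0089, -0.0121]]
H1 [ 0.5662 -0.1434] -15.0
H2 [ 0.5656 -0.2886] -4.6
H3 [ 0.4384 -0.1648] 2.1
H4 [ 0.4497 -0.3033] -17.6
case [0.5442 0.1184] 3.08 w 0.3308
heel sides [[0.03, 0.013], [0.028, -0.035], [0.035, -0.071], [0.032, -0.125]]
walls in case fr [[0.006, -0.262], [-0.002, -0.407], [-0.122, -0.277], [-0.118, -0.415]]
```

The crop shows four brown heels, H1 (190,60), H2 (318,62), H3 (214,172) and H4 (328,160) in w1, rubber down with the nail side up. The yellow (215,245) and turquoise (102,228) ones are the decoys. The left tray is empty, so it is tray_3. I'll deal H1 there first, turned 90° to keep the gripper clear of the stay.

```bash
cat > deal.py <<'E'
from station import r
from h import *
H,oc,yaw=pickle.load(open("m.pkl","rb"))
Rc=np.array([[np.cos(yaw),-np.sin(yaw)],[np.sin(yaw),np.cos(yaw)]]);yd=np.degrees(yaw)
w=lambda x,y:oc+Rc@[x,y]
def deal(k,x,y,dy=0):
    p,a=H[k];q=w(x,y)
    r.reach([*p,.30],[180,0,a]);r.servo_line([*p,.203],speed=.12)
    r.grab(25);op=r.sense()["opening"];r.servo_line([*p,.30],speed=.15)
    r.reach([*q,.30],[180,0,yd+dy]);r.servo_line([*q,.235],speed=.12);r.servo_line([*q,.216],speed=.05)
    f=r.sense()["contact_force"][2];op2=r.sense()["opening"]
    r.let_go();r.servo_line([*q,.30],speed=.15)
    print(k,op,op2,f.round(1),r.sense()["clock"])
E
python3 - <<'E'
from deal import *
deal("H1",.008,.09,90)
r.reach([*w(-.12,-.03),.40],[180,0,yd]);snap(r,"wrist","w3")
E
```

```text
H1 0.047786742999810915 0.04797083682337219 -0.8 10.55
```

View pics/w3.png

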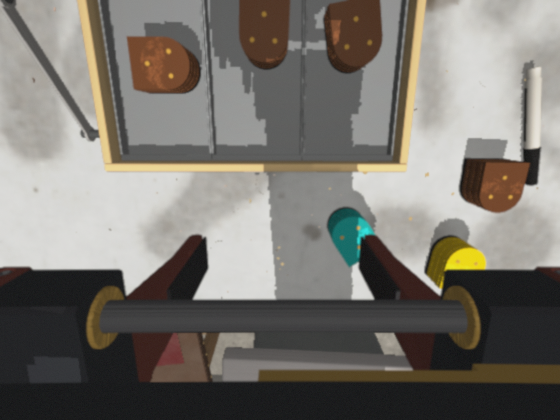

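H1 lies flat in the left tray with nails at (147,62), (168,51) and (171,75). The two earlier heels are in the middle and right trays at (265,30) and (355,35), unmoved. I'll deal the rest.

```bash
python3 - <<'E'
from deal import *
s=pickle.load(open("w3.pkl","rb"))
c=lambda P:((P[:,:2]-oc)@Rc).round(4).tolist()
print("H1 nails",c(plane(s,[(147,62),(168,51),(171,75)],.054)))
print("front corners",c(plane(s,[(106,171),(406,171)],.045)))
deal("H2",-.046,0.0)
deal("H3",-.046,-.092)
deal("H4",-.053,.092)
r.reach([*w(-.12,-.03),.40],[180,0,yd]);snap(r,"wrist","w4");snap(r,"scene","s4");snap(r,"side","d4")
a,b,d=[cv2.imread(f"pics/{n}.png") for n in("w4","s4","d4")]
o=np.vstack([np.hstack([a[:260,:420],cv2.resize(b[110:240,200:340],(280,260))]),cv2.resize(d[130:270,80:430],(700,280))]);cv2.imwrite("pics/m4.png",o)
E
```

```text
H1 nails [[0.0083, 0.1033], [0.0181, 0.0819], [-0.0033, 0.0812]]
front corners [[-0.1003, 0.1651], [-0.0995, -0.1658]]
H2 0.04790802164201753 0.04806735206063198 -1.5 20.0417
H3 0.048068170020398426 0.048164340609703434 -0.8 27.1417
H4 0.047692022678533 0.047610080978522054 -0.3 35.4333
```

View pics/m4.png

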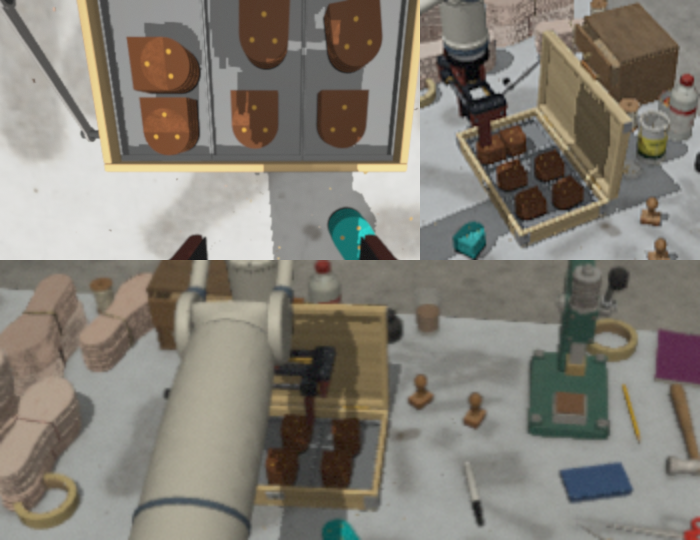

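All six heels lie flat, two per tray: left (165,65) and (170,125), middle (265,30) and (255,118), right (355,35) and (343,118). The pen and the turquoise heel are untouched. Next I'll push the knuckle, with the tool tilted along its arc.

```bash
python3 - <<'E'
from deal import *
print(r.sense()["clock"])
T=40;t=np.radians(T);ax=np.array([np.sin(t),0,-np.cos(t)])  # tool z in case frame
def K(s):
    e=np.arctan2(85,99.7)-s;return np.array([-.06+.131*np.cos(e),.187,.033+.131*np.sin(e)])
def tcp(tip):
    p=tip-.182*ax;return [*w(p[0],p[1]),p[2]]
off=lambda s,c:K(s)-ax*(.009+c)+.005*np.array([-np.cos(t),0,-np.sin(t)])
o=[180,-T,yd]
r.grab(10)
r.reach(tcp(off(0,.045)),o)
print(r.sense()["clock"],r.sense()["contact_force"].round(1))
r.servo_line(tcp(off(0,.004)),speed=.08)
for s in (.04,.08,.12,.17,.22):
    r.servo_line(tcp(off(s,-.001)),speed=.05);print(s,r.sense()["contact_force"].round(1))
r.servo_line(tcp(off(.22,.06)),speed=.15)
s=snap(r,"scene","s5");snap(r,"wrist","w5")
a=cv2.imread("pics/s5.png")[100:250,190:350];b=cv2.imread("pics/w5.png")
cv2.imwrite("pics/m5.png",np.hstack([cv2.resize(a,(400,375)),cv2.resize(b,(400,300))[:300].copy() if 0 else cv2.resize(b,(400,375))]))
print(r.sense()["clock"])
E
```

```text
36.3083
38.6417 [0.1 0.5 0.6]
0.04 [0.  0.7 0.1]
0.08 [-0.6  0.5  2.2]
0.12 [-0.3  0.4  1.2]
0.17 [-0.5  0.3  1.8]
0.22 [ 0.4 -0.5  1.5]
41.4
```

View pics/m5.png

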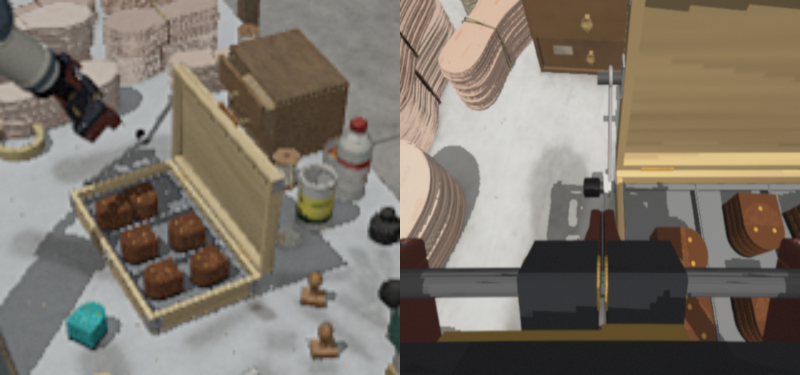

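```bash
python3 - <<'E'
from deal import *
a=pickle.load(open("s5.pkl","rb"));b=pickle.load(open("w5.pkl","rb"))
o1,d1=ray(a,[(246.4,154)]);o2,d2=ray(b,[(270,209)])
A=np.c_[d1[0],-d2[0]];x=np.linalg.lstsq(A,o2-o1,rcond=None)[0]
for p in(o1+d1[0]*x[0],o2+d2[0]*x[1]):print((Rc.T@(p[:2]-oc)).round(4),p[2].round(4))
for s in (0,.1,.22,.3):
    e=np.arctan2(85,99.7)-s;print(s,-.06+.131*np.cos(e),.033+.131*np.sin(e))
# lid top: front corner at open top, cast scene ray on y planes
q=np.array([(173,68),(276,183)])*.4+[190,100]
for uv,y in zip(q,(.167,-.167)):
    o,d=ray(a,[uv]);oc3=Rc.T@(o[:2]-oc);dc=Rc.T@d[0][:2];k=(y-oc3[1])/dc[1];print("lid",(oc3+k*dc).round(3),(o[2]+k*d[0][2]).round(3))
E
```

```text
[0.0576 0.1977] 0.0875
[0.0586 0.1976] 0.0879
0 0.03968812131793799 0.11798987273846268
0.1 0.04767492531594929 0.10761307163094644
0.22 0.055832691216141386 0.09418649888354491
0.3 0.0603519245831978 0.08473407241963726
lid [0.111 0.167] 0.234
lid [ 0.118 -0.167] 0.232
```

The roller triangulates to z 0.088, x 0.058, i.e. stay at about 0.26 rad, so the stay is broken. Now I'll go over behind the lid and push it down along its arc.

```bash
python3 - <<'E'
from deal import *
o=[180,0,yd]
P=lambda x,z:[*w(x,0),z+.182]
def arc(th,rr=.172):
    t=np.radians(th);return P(.1-rr*np.sin(t)+.022*np.cos(t)+.010,.045+rr*np.cos(t)+.022*np.sin(t))
for q in(P(.0,.30),P(.158,.30),P(.158,.215)):print(r.inverse_kinematics(q,o))
r.reach(P(.0,.30),o);r.servo_line(P(.158,.30),speed=.2);r.servo_line(P(.158,.217),speed=.12)
print(r.sense()["clock"],r.sense()["contact_force"].round(1))
for th in list(range(-4,81,7))+[84,87,89]:
    r.servo_line(arc(th),speed=.09 if th<60 else .05)
    s=r.sense();print(th,s["clock"],s["contact_force"].round(1))
    if np.linalg.norm(s["contact_force"])>25:break
E
```

```text
[ 8.77251858e+00  2.69516631e-01  6.77124445e+01 -2.54444375e-14
  1.12018039e+02  9.56913369e+01]
[ 7.51306014e+00  2.69162909e+01  3.68551063e+01 -2.54444375e-14
  1.16228603e+02  9.44318785e+01]
[ 7.51306014e+00  2.36530605e+01  4.98334454e+01 -2.54444375e-14
  1.06513494e+02  9.44318785e+01]
44.1583 [-0.3  1.  -0.1]
-4 44.4667 [ 0.5 -0.1  1.1]
3 44.85 [-0.4 -0.2  0.3]
10 45.2333 [ 1.3 -0.6 -0.3]
17 45.6167 [-0.3 -0.9  0.5]
24 46.0 [0.1 0.5 0.8]
31 46.3833 [-0.5 -0.1 -0. ]
38 46.7667 [-0.3  0.6 -0.4]
45 47.15 [-0.1  0.  -0.1]
52 47.5333 [ 0.3 -0.5  0.1]
59 47.9167 [ 1.  -0.9  0.3]
66 48.4917 [-0.7 -0.   1.1]
73 49.0667 [-0.2 -0.8 -0.1]
80 49.6417 [ 0.  -0.  -0.1]
84 50.0333 [ 0.1  0.5 -0.2]
87 50.3667 [ 0.5 -0.4  0.1]
89 50.6417 [-0.5  0.8  0.2]
```

```bash
python3 - <<'E'
from deal import *
snap(r,"scene","s6");snap(r,"side","d6")
a=cv2.imread("pics/s6.png")[80:260,170:370];b=cv2.imread("pics/d6.png")[110:290,100:340]
cv2.imwrite("pics/m6.png",np.hstack([cv2.resize(a,(400,360)),cv2.resize(b,(400,300)) if 0 else cv2.resize(b,(400,360))]))
E
```

```text
(no output)
```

View pics/m6.png

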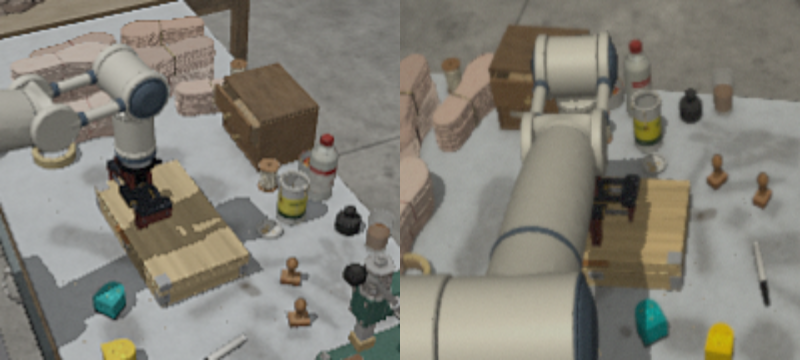

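The lid has followed and is almost shut at (175,235). I'll press it gently home until I feel contact.

```bash
python3 - <<'E'
from deal import *
x=.1-.172+.006
for z in np.arange(.067,.052,-.001):
    r.servo_line([*w(x,0),z+.182],speed=.02);r.wait(.1);f=r.sense()["contact_force"];tz=r.sense()["tcp_pos"][2]-.182
    print(z.round(4),tz.round(4),f.round(1))
    if f[2]>12:break
r.servo_line([*w(x,0),.14+.182],speed=.12)
r.reach([*w(-.12,-.25),.40],[180,0,yd])
snap(r,"scene","s7");snap(r,"side","d7")
a=cv2.imread("pics/s7.png")[80:260,170:370];b=cv2.imread("pics/d7.png")[110:290,100:340]
cv2.imwrite("pics/m7.png",np.hstack([cv2.resize(a,(400,360)),cv2.resize(b,(400,360))]))
print(r.sense()["clock"])
E
```

```text
0.067 0.0674 [ 1.2 -0.1  2.4]
0.066 0.0673 [-0.6 -1.1  7.1]
0.065 0.0672 [-4.5 -0.8 12.2]
53.875
```

View pics/m7.png

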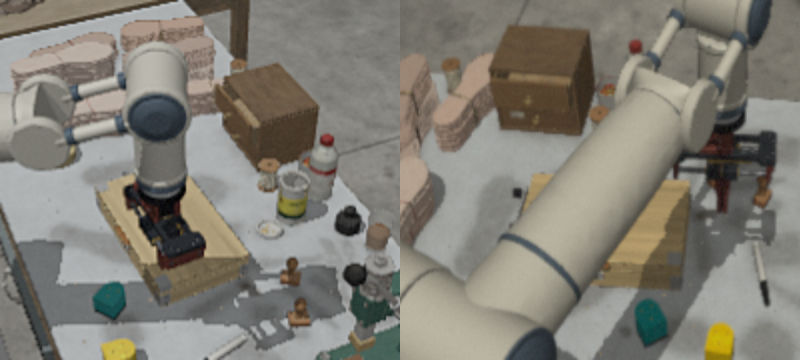

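The lid stopped hard with its top at 0.067 m, which is the fully shut height. The stay is folded, the gripper is clear, and the bystanders in view are in place.

```bash
python3 -c "
from station import r
print(r.sense()['contact_force'].round(1)); print(r.hand_in())"
```

```text
[-0.2 -0.  -0.7]
the job is handed in; nothing more can be done
None
```

The job is handed in: all four heels are dealt in turn so each tray holds two lying flat, the stay is folded and the lid is fully shut, at about 54 s on the robot's clock; the handing-in call gave no verdict.

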